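# Switch on the gilder's bench scale and tare the gesso beaker

### The job

Get the bench scale ready for weighing out gesso: with its pan still empty, press the round power key firmly and hold it down for a good second so that the scale wakes and zeroes itself, then set the open white beaker down gently in the middle of the pan, let go of it, and press the long tare key just as firmly for half a second. The keys are membrane keys that hardly move: feel for the force, do not ram them, press no other key, do not press the power key again once the beaker is on the pan, and do not shove the scale or disturb the jar and the tin that stand near the beaker.

Things in the scene. Friction and masses are not known exactly. Their poses are not given: they have to be found in the camera images.
- scale: Loose bench scale, 2.4 kg, cream housing 250 mm deep (x) by 210 wide (y). Origin: centre of its underside; z up, front to its own -x. The front 90 mm is a keypad panel sloping at 20 degrees, 24 mm high at the front edge (x = -125 mm), 57 mm high at x = -35 mm: display across the upper half, a row of four keys across the lower. Behind it a flat housing 56 mm high carries the pan.
- pan (a point): Centre of the top face of the round stainless weighing pan (150 mm diameter, 6 mm thick, its top 72 mm above the bench, at x = +44 mm, y = 0 of the scale). Axes as the scale's. It rests on a stiff load cell and yields 1 mm per 20 N.
- key_power: Round grey membrane key, 34 mm wide, at the left end of the key row seen from the front. Origin: centre of its face (at -100.5, +73, 35.6 mm of the scale), 2.5 mm proud; z points straight out of the panel (20 degrees from vertical, leaning to the scale's front), y to the scale's left. Stiff: it yields only 1 mm per 9 N and is on its stop at 2 mm. Pressed above 6 N, spoilt above 22 N.
- key_tare: Long grey membrane key, 48 mm (its y) by 30 mm (its x, up the slope), at the right end of the key row seen from the front. Origin: centre of its face (at -100.5, -66, 35.6 mm of the scale), 2.5 mm proud; axes and feel as the power key's: it yields 1 mm per 9 N, pressed above 6 N, spoilt above 22 N.
- key_small_left: The left one of the two small keys (17 by 13 mm) in the middle of the key row, 19 mm left of the scale's middle; not to be pressed. Origin at the centre of its face, axes as the power key's.
- key_small_right: The right one of the two small keys (17 by 13 mm), 11 mm right of the scale's middle; not to be pressed. Origin at the centre of its face, axes as the power key's.
- beaker: Open white porcelain beaker with a small pouring lip: 95 mm tall, 60 mm outside diameter at the foot, 63 mm at the rim, wall 4 mm, lip standing 8 mm out at its own +x, about 0.24 kg. Origin: centre of its underside; z up its axis. It stands upright on the bench among other pots.
- jar: Lidded glass jar, 64 mm in diameter, 100 mm tall; a bystander. Origin: centre of its underside.
- tin: Closed low aluminium tin, 74 mm in diameter, 72 mm tall; a bystander. Origin: centre of its underside.
There are look-alikes about, which are no part of the job. Leave any yellow look-alike of the beaker alone.

How it is judged:
By the outcome, as a careful person would: the job done as asked, in the order asked, and still so for the second after the job is handed in, with the robot touching nothing.
It also fails if it takes over 67 s, if anything falls off the work surface, if the arm or the gripper's body presses on something with over 40 N, if the wrist force passes 120 N, or if a joint passes its speed limit or range.

### The arm

A 6-joint arm with a two-finger parallel gripper is mounted at the origin on the work surface. World frame = base frame: x ahead of the robot, y to its left, z up, the work surface at z = 0. Lengths are in mm, angles in rad, forces in N, time in s.
With the tool pointing down it reaches from about 325 to 900 mm from the base axis. Payload 6.1 kg.
Tool frame: the origin (TCP) lies midway between the tips of the shut fingers; the grasp point (between the pads) lies r.tcp_to_grasp behind it (r.tcp_to_grasp is the distance from the TCP to the grasp point, in mm); z points along the fingers, y is the line along which they close (so a half turn about z gives the same grasp; the last joint's range is limited). The gripper opens to 87 mm and grips with 3 to 60 N. Pads are 19 mm wide; open, the fingers measure 117 mm over their backs; the gripper's body (75 mm by 190 mm) begins 51 mm behind the grasp point.
Start: joints at [-0.126, 0.22, 1.526, -0, 1.395, -0.126], TCP at [624.992, -0.003, 182.938] pointing down, gripper open.
Joint ranges: [-2.98, 2.98], [-0.91, 2.08], [0.09, 2.57], [-1.24, 4.39], [0.2, 2.65], [-2.68, 2.68]. Speed limits (rad/s): [2.57, 2.57, 3.01, 3.14, 3.14, 3.14].

### API

Orientations are given as a rotation vector (axis times angle).
In Python, from station import get_state, grab_frame, camera_info, job, nets, r gives the robot as it stands.
- The arm moves only by the tool drive_tool, never from a script. Its argument "moves" is text: rows parted by semicolons, each of 7 numbers parted by spaces: the shift along the tool's x, y, z in cm, then the turn, a rotation vector about the tool's x, y, z in degrees, then the opening in per cent of the stroke, from 0 (shut) to 100 (fully open). A call has 1 to 10 rows; each row is the pose to reach, as a shift and turn from the pose commanded when the call began, along the tool's axes at that moment; what a row does not reach only later rows make up. A row lasts 1/8 s, in which the tool goes at most 62.5 mm and 10.7 degrees, less where a joint would pass 70% of its speed; a pose out of reach is approached as far as the arm can. A call with a gripper value outside its range is refused whole. The fingers move at their own pace and stop on an object; the grip force is fixed at half the most. Time passes only in rows, so rows that repeat a pose let the fingers close. It gives the time, the measured TCP pose, the force, the opening and the grip force at its end, in the units of the state.
- get_state(): the state, without advancing time (a new reading comes with each control period).
- grab_frame(name): name is "scene" or "side" or "wrist"; returns the picture (420x560x3 uint8, red, green, blue); there is no depth.
- camera_info(name): a dict with "mtx" (3x3 intrinsics, pixels), "k1" (the pictures are not rectified: a ray, as slopes to the right and down, at radius r is drawn at 1 + k1 r^2 times it, then the intrinsics apply), "position" and "attitude" of the camera in the world. Camera axes: x right, y down, z forward; pixel columns grow to the right and rows downward; lengths in mm; the calibration is good to about 2 mm. A picture is of the moment at which its call begins: read the wrist's pose just before it. camera_info takes no time and is no camera call; for the wrist camera it gives the pose at the moment of the call.
- job.sign_off(): hands the job in; it is judged then, once.
Trained networks look in the newest picture that a camera, given by its name, has taken for a name from the list of things; names that differ only in an ending like _2 or _b are one class to them, and where a whole thing is asked for, a point or a joint stands for the part that bears it (a point fixed in the world has none). Each returns a list of dicts, best first, with "conf" (0 to 1); they miss things now and then, are a little off and sometimes report something else, mostly with a low value. They report only what shows in the picture. A call takes as long as a camera call. They do not tell look-alikes from the thing itself.
- nets.find_in(camera, target): "bbox" ([left, top, width, height] in pixels, round what is visible of it).
The state is a dict: "time": time; "q": joint angles; "dq": joint speeds; "joint_torque": joint torques, N m; "position": TCP position; "tcp_rot": TCP orientation; "wrist_force": force on the tool from outside, world axes, zero at the start; "ft_torque": the same for the moment, N m; "grip_width": opening from 0.0 (shut) to 1.0 (fully open); "grasp_force": force on a finger pad.
Only numpy, scipy, OpenCV 4.12 (cv2) and the standard library are available. Lean on these libraries where they do the work, as an engineer would, in place of code of your own. Each camera call takes 0.05 s, during which the arm holds its last target. There are 200 camera calls.

## Working session

There is one attempt and no reset: what is moved stays moved. The work goes in short steps, Python scripts to look and compute and a tool call to move; the robot and the scene stay as the last step left them, time stands still between calls to the robot, and variables do not carry over. Pictures are saved under pics/ and viewed, at most 10 in all, crops included, and the job is handed in when it is done.

Besides the shell and the picture viewer there is one more tool, called after "Request:" by a JSON object that holds its "method" and its "body", one argument or row to a line. drive_tool: Moves the arm, as the interface text tells. Its arguments: {"type":"object","properties":{"moves":{"type":"string"}},"required":["moves"]}

```bash
mkdir -p pics
cat > h.py <<'E'
import numpy as np, cv2
from scipy.spatial.transform import Rotation as R
from station import get_state, grab_frame, camera_info, job, nets, r
def save(c,n,crop=None,s=1):
    im=grab_frame(c)[:,:,::-1].copy()
    if crop: x,y,w,h=crop; im=im[y:y+h,x:x+w]
    cv2.imwrite('pics/'+n,cv2.resize(im,None,fx=s,fy=s,interpolation=cv2.INTER_CUBIC))
def att(ci):
    a=np.array(ci['attitude'],float)
    return a if a.shape==(3,3) else R.from_rotvec(a).as_matrix()
def back(ci,px,z):
    K=np.array(ci['mtx']);d=(np.array(px,float)-[K[0,2],K[1,2]])/[K[0,0],K[1,1]]
    u=d.copy()
    for _ in range(20): u=d/(1+ci['k1']*(u@u))
    v=att(ci)@np.array([*u,1]);p=np.array(ci['position'],float)
    return p+v*(z-p[2])/v[2]
def proj(ci,P):
    K=np.array(ci['mtx']);c=(np.atleast_2d(P)-ci['position'])@att(ci);u=c[:,:2]/c[:,2:]
    u=u*(1+ci['k1']*(u**2).sum(1,keepdims=True))
    return u*[K[0,0],K[1,1]]+[K[0,2],K[1,2]]
E
python3 - <<'E'
from h import *
s=get_state();print(s,r.tcp_to_grasp)
for c in('scene','side'):
    save(c,c+'0.png');print(c,camera_info(c))
    for t in('scale','key_power','key_tare','pan','beaker','jar','tin','key_small_left'):
        print(t,[(np.round(d['bbox']).tolist(),round(d['conf'],2)) for d in nets.find_in(c,t)][:4])
print(camera_info('wrist'))
a=cv2.imread('pics/scene0.png')
E
```

```text
{'time': 0.0, 'q': array([-1.26068477e-01,  2.21212669e-01,  1.52762600e+00, -6.11917038e-06,
        1.39464021e+00, -1.26101680e-01]), 'dq': array([ 0.00099415,  0.0001105 , -0.00142059,  0.00262081, -0.00055335,
        0.00139946]), 'joint_torque': array([-1.67445501e-05, -4.94609964e+01, -3.87383544e+01,  6.99962187e-02,
        5.70271199e-02, -1.42064664e-04]), 'position': array([6.24318452e+02, 9.99329402e-02, 1.81837750e+02]), 'tcp_rot': array([-2.22035142e+00, -2.22042754e+00,  1.82159610e-03]), 'wrist_force': array([ 0.30435145, -0.37147368,  0.01789918]), 'ft_torque': array([ 0.0224555 ,  0.03709132, -0.0004628 ]), 'grasp_force': 0.0, 'grip_width': 0.9980489764204288} 18.700000000000003
scene {'mtx': array([[434.14531431,   0.        , 277.90187979],
       [  0.        , 434.14531431, 210.21370923],
       [  0.        ,   0.        ,   1.        ]]), 'k1': -0.06673265266139383, 'position': array([1001.41627803, -402.5383806 ,  707.70753017]), 'attitude': array([-2.1851485 , -1.08561303,  0.45280392])}
scale [([271.0, 165.0, 155.0, 110.0], 0.79)]
key_power [([322.0, 167.
[... 769 characters left out ...]
]
key_tare [([266.0, 249.0, 18.0, 22.0], 0.61), ([243.0, 163.0, 35.0, 40.0], 0.44), ([116.0, 234.0, 173.0, 109.0], 0.28)]
pan [([116.0, 234.0, 171.0, 112.0], 0.92)]
beaker [([248.0, 178.0, 31.0, 57.0], 0.97), ([302.0, 137.0, 30.0, 50.0], 0.95)]
jar [([321.0, 166.0, 33.0, 55.0], 0.82)]
tin [([242.0, 163.0, 33.0, 39.0], 0.94)]
key_small_left [([271.0, 290.0, 6.0, 4.0], 0.39)]
{'mtx': array([[317.09641134,   0.        , 282.69474639],
       [  0.        , 317.09641134, 209.89014405],
       [  0.        ,   0.        ,   1.        ]]), 'k1': -0.010976871000206667, 'position': array([625.38658274,  73.74806675, 384.42186729]), 'attitude': array([2.86900991e+00, 5.17727868e-04, 1.43353456e-03])}
```

```bash
ls .
```

```text
h.py
pics
```

Run:
```python
import cv2,numpy as np
a=cv2.imread('pics/scene0.png');b=cv2.imread('pics/side0.png')
cv2.imwrite('pics/both0.png',np.vstack([cv2.resize(a[130:345,60:460],(800,430))[:,:]]))
```

```text
(no output)
```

View pics/both0.png

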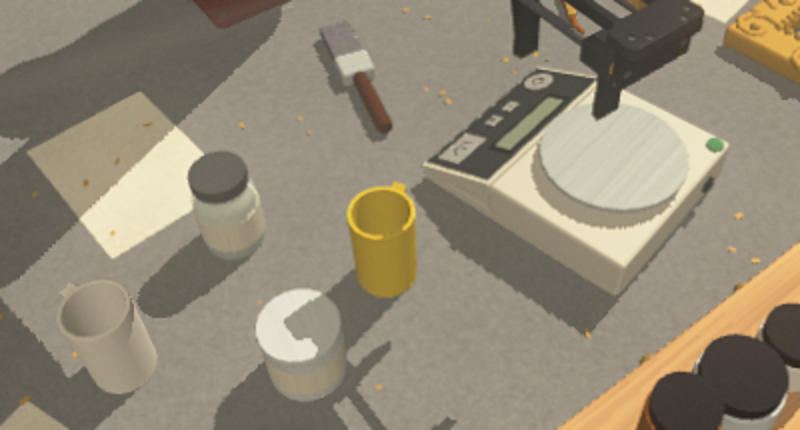

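View pics/side0.png

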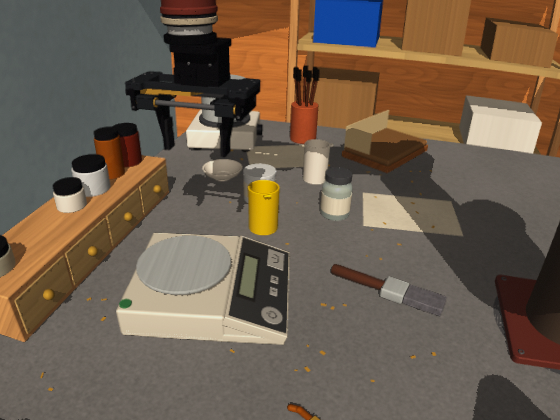

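White beaker: scene (114,299) and side (316,162). Its look-alike is the yellow mug at scene (252,250), side (263,207), which I leave alone. The jar (scene 170,232) and tin (scene 211,302) stand near. The round power key is at scene (329,170), side (271,314); tare is at scene (290,205), side (275,259).

Run:
```python
from h import *
from scipy.optimize import least_squares
cs,cd=camera_info('scene'),camera_info('side')
pts={'pw':(-100.5,73,35.6),'ta':(-100.5,-66,35.6),'pan':(44,0,72)}
obs=[(cs,'pw',(329,170)),(cs,'ta',(290.5,205)),(cs,'pan',(367,208)),(cd,'pw',(271,314.5)),(cd,'ta',(275,260)),(cd,'pan',(185,264))]
T=lambda p,q:np.array([p[0]+np.cos(p[2])*q[0]-np.sin(p[2])*q[1],p[1]+np.sin(p[2])*q[0]+np.cos(p[2])*q[1],q[2]])
f=lambda p:np.concatenate([proj(c,T(p,pts[k]))[0]-o for c,k,o in obs])
p0=back(cs,(340,210),40)
s=min((least_squares(f,[p0[0],p0[1],y]) for y in(0,1.5,3,-1.5)),key=lambda s:s.cost)
print('scale',s.x,np.round(s.fun,1)); 
for k in pts: print(k,T(s.x,pts[k]).round(1))
def cyl(n,h,r0,r1,bs,bd):
    t=np.linspace(0,2*np.pi,40)
    def g(p):
        P=np.vstack([np.c_[p[0]+r*np.cos(t),p[1]+r*np.sin(t),0*t+z] for r,z in((r0,0),(r1,h))])
        o=[]
        for c,b in((cs,bs),(cd,bd)):
            if b is None: continue
            u=proj(c,P);o+=[*(u.min(0)-b[:2]),*(u.max(0)-np.add(b[:2],b[2:]))]
        return np.array(o)
    s=least_squares(g,back(cs,np.add(bs[:2],np.array(bs[2:])/2),h/2)[:2],loss='soft_l1');print(n,s.x.round(1),g(s.x).round(1));return s.x
b=cyl('beaker',95,30,31.5,(91,271,47,55),(302,139,28,45))
cyl('jar',100,32,32,(154,206,38,53),(321,166,33,55))
cyl('tin',72,37,37,(189,277,44,53),None)
cyl('yellow',95,30,31.5,(234,223,33,55),(248,180,31,55))
print('lip',back(cs,(94,275),95)[:2]-b)
save('scene','bk.png',(60,240,120,100),5)
```

```text
scale [5.75243585e+02 8.30379586e+01 2.22753281e-01] [ 0.1  0.3  0.5 -1.3  0.1 -2.2  1.   0.4  0.4 -1.2 -2.  -2.9]
pw [461.1 132.   35.6]
ta [491.8  -3.5  35.6]
pan [618.2  92.8  72. ]
beaker [ 495.7 -401.2] [-1.9 -2.1  1.7  1.   0.2 -0.3 -0.3  0.4]
jar [ 420.9 -246.6] [-2.6 -2.7  1.3  1.  -0.8 -0.2  0.5  0.4]
tin [ 599.1 -265. ] [-1.4 -3.   1.6  1.3]
yellow [ 555.  -147.6] [-0.8 -0.4  1.4  0.5 -0.5 -0.7  0.7  0.5]
lip [-32.61100301 -12.4947066 ]
```

View pics/bk.png

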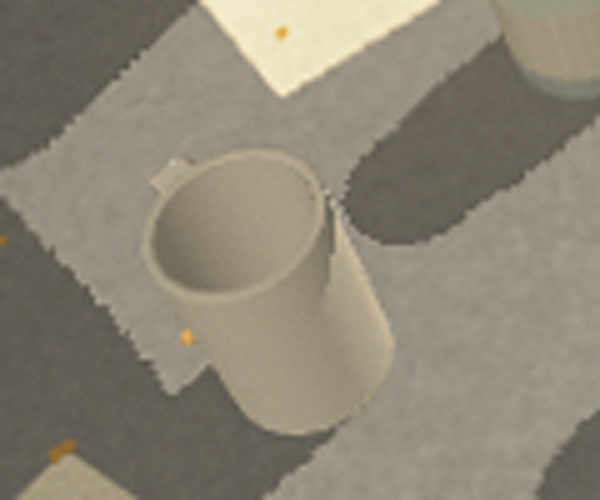

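Run:
```python
from h import *
save('wrist','w0.png');ci=camera_info('wrist')
for t in('scale','key_power','key_tare','pan','key_small_left'):
    print(t,[(np.round(d['bbox'],1).tolist(),round(d['conf'],2)) for d in nets.find_in('wrist',t)][:4])
c,s=np.cos(.2228),np.sin(.2228)
for q in((-100.5,73,35.6),(-100.5,-66,35.6),(44,0,72)): print(proj(ci,[575.2+c*q[0]-s*q[1],83+s*q[0]+c*q[1],q[2]]).round(1))
```

```text
scale []
key_power []
key_tare [([151.5, 170.3, 33.5, 43.0], 0.97)]
pan [([93.7, 0.0, 277.7, 228.7], 0.7)]
key_small_left [([133.8, 109.9, 12.5, 16.3], 0.65)]
[[120.5  62. ]]
[[163.8 192.6]]
[[274.6 100.3]]
```

View pics/w0.png

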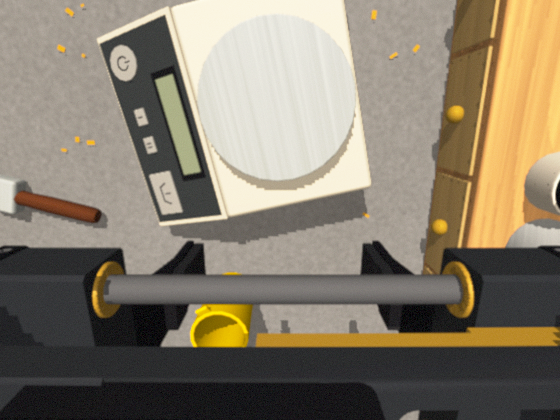

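The wrist view shows the power key at (123.5,64), tare at (164.5,192.5) and the pan centre at (277,98). All are within 3 px of the fit, so I refit with these included.

```bash
cat >> h.py <<'E'
R0=np.array([[0,1,0],[1,0,0],[0,0,-1.]])
def rows(P0,Ra,P1,Rb):
    return (Ra.T@(np.array(P1)-P0)/10).round(2), np.degrees(R.from_matrix(Ra.T@Rb).as_rotvec()).round(1)
E
python3 - <<'E'
from h import *
from scipy.optimize import least_squares
cs,cd,cw=[camera_info(k) for k in('scene','side','wrist')]
pts={'pw':(-100.5,73,35.6),'ta':(-100.5,-66,35.6),'pan':(44,0,72)}
obs=[(cs,'pw',(329,170)),(cs,'ta',(290.5,205)),(cd,'pw',(271,314.5)),(cd,'ta',(275,260)),(cw,'pw',(123.5,64)),(cw,'ta',(164.5,192.5)),(cw,'pan',(277,98))]
T=lambda p,q:np.array([p[0]+np.cos(p[2])*q[0]-np.sin(p[2])*q[1],p[1]+np.sin(p[2])*q[0]+np.cos(p[2])*q[1],q[2]])
f=lambda p:np.concatenate([proj(c,T(p,pts[k]))[0]-o for c,k,o in obs])
s=least_squares(f,[575,83,.22],loss='soft_l1');p=s.x
print(p,f(p).round(1))
for k in pts: print(k,T(p,pts[k]).round(1))
Rk=(R.from_euler('z',p[2])*R.from_euler('y',-np.radians(20))).as_matrix()@R0
n=-Rk[:,2];print('n',n,'Rk',Rk.tolist())
P0=np.array([624.992,-.003,182.938])
for d in(30,5): print(d,rows(P0,R0,T(p,pts['pw'])+d*n,Rk))
E
```

```text
[5.76959769e+02 8.34391669e+01 2.29909894e-01] [ 0.3  0.7  1.1 -0.7  0.1  0.  -0.9 -1.5 -1.6 -1.6  1.4  0.2 -0.6  1.4]
pw [462.5 131.6  35.6]
ta [494.1  -3.7  35.6]
pan [619.8  93.5  72. ]
n [-0.33302054 -0.0779429   0.93969262] Rk [[-0.2278897893626055, 0.9149664260932784, 0.3330205444508804], [0.9736869332101913, 0.2141463534164954, 0.07794289842025479], [0.0, 0.3420201433256687, -0.9396926207859084]]
30 (array([ 12.93, -17.25,  11.91]), array([-19.9,   2.3, -13. ]))
5 (array([ 13.12, -16.42,  14.26]), array([-19.9,   2.3, -13. ]))
```

Request:
{"method": "drive_tool", "body": {
  "moves": "4 -5.5 0 -6 0.7 -4 0; 8.5 -11.5 3 -13 1.5 -8.5 0; 12.9 -17.2 8 -20 2.3 -13 0; 12.9 -17.2 11.9 -20 2.3 -13 0; 12.9 -17.2 11.9 -20 2.3 -13 0; 12.9 -17.2 11.9 -20 2.3 -13 0"
}}

```text
time: 2.0
position: [454.0, 129.2, 64.7]
tcp_rot: [1.799, 2.269, 0.402]
wrist_force: [0.6, 0.1, 0.5]
grip_width: 0.401
grasp_force: 0.0
```

Request:
{"method": "drive_tool", "body": {
  "moves": "0 0 1 0 0 0 0; 0 0 1.5 0 0 0 0; 0 0 2 0 0 0 0; 0 0 2 0 0 0 0; 0 0 2 0 0 0 0"
}}

```text
time: 2.62
position: [459.7, 130.5, 45.2]
tcp_rot: [1.801, 2.269, 0.402]
wrist_force: [-0.1, 0.3, -0.5]
grip_width: 0.009
grasp_force: 0.0
```

Run:
```python
from h import *
s=get_state();print(s['position'],s['wrist_force'],s['grip_width'])
save('wrist','w1.png')
ci=camera_info('wrist')
for t in('key_power','key_tare'):
    print(t,[(np.round(d['bbox'],1).tolist(),round(d['conf'],2)) for d in nets.find_in('wrist',t)][:2])
print(proj(ci,[[462.5,131.6,35.6],[494.1,-3.7,35.6],[619.8,93.5,72],s['position']]).round(1))
save('side','s1.png',(200,230,120,120),5)
```

```text
[459.74969962 130.50822209  45.15586152] [-0.13533728  0.31593134 -0.48830924] 0.008784493321582756
key_power [([257.7, 206.7, 47.8, 37.6], 0.77)]
key_tare []
[[281.1 229.2]
 [281.3 388.5]
 [462.6 307.3]
 [281.8 234.7]]
```

View pics/s1.png

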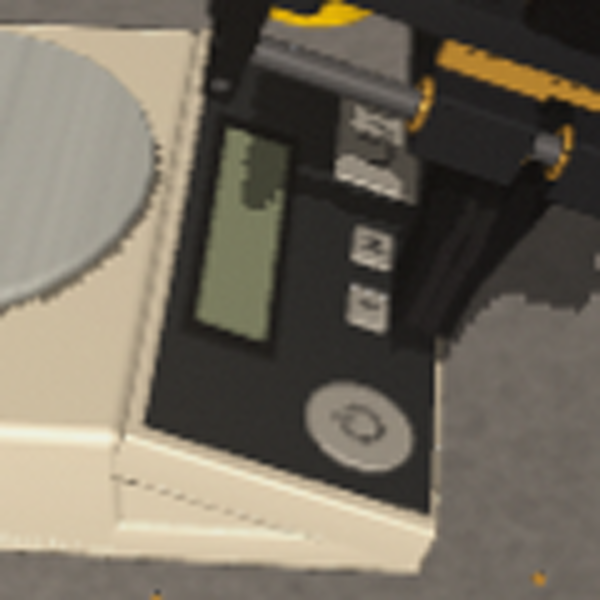

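View pics/w1.png

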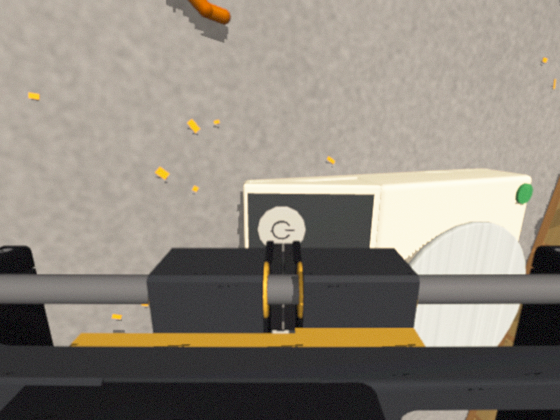

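The side crop shows the power key clear of the finger, with the lowest dark shape at about side (286,299). The wrist view shows the finger tip at (283,245), just below the key at (282,229). I check both against the reported TCP.

Run:
```python
from h import *
cd=camera_info('side');cw=camera_info('wrist');P=get_state()['position'];Rk=R.from_rotvec(get_state()['tcp_rot']).as_matrix()
print('side tcp',proj(cd,P), 'axis',[proj(cd,P-Rk[:,2]*k)[0].round(1).tolist() for k in(20,40,70)])
for z in(40,50,60,80): print(z,back(cd,(286,299),z).round(1),back(cd,(281,311),z).round(1))
for k in(0,10,20,40,70): print(k,[proj(cw,P+Rk@[x,y,-k])[0].round(1).tolist() for x,y in((9.5,-15),(9.5,15),(0,0),(-9.5,0))])
im=cv2.imread('pics/w1.png')[180:340,200:370]; 
b=grab_frame('side')[140:370,170:330,::-1]
im=cv2.resize(im,None,fx=3,fy=3);b=cv2.resize(b,None,fx=2,fy=2);
o=np.zeros((480,840,3),np.uint8);o[:480,:510]=im;o[:460,515:835]=b
cv2.imwrite('pics/c1.png',cv2.resize(o,(800,457)))
```

```text
side tcp [[273.17354145 309.47006461]] axis [[278.2, 300.0], [283.4, 290.2], [291.5, 274.8]]
40 [448.5  97.   40. ] [449.3 124.8  40. ]
50 [446.2 108.1  50. ] [447.  135.3  50. ]
60 [443.8 119.2  60. ] [444.6 145.8  60. ]
80 [439.2 141.3  80. ] [439.9 166.7  80. ]
0 [[259.5, 221.3], [304.5, 221.3], [282.0, 234.7], [282.0, 247.8]]
10 [[258.4, 226.0], [305.6, 226.1], [282.0, 240.1], [282.0, 253.7]]
20 [[257.2, 231.3], [306.7, 231.3], [281.9, 245.9], [281.9, 260.2]]
40 [[254.3, 243.6], [309.4, 243.6], [281.9, 259.6], [281.9, 275.2]]
70 [[248.7, 268.2], [314.8, 268.2], [281.8, 286.9], [281.8, 305.1]]
```

View pics/c1.png

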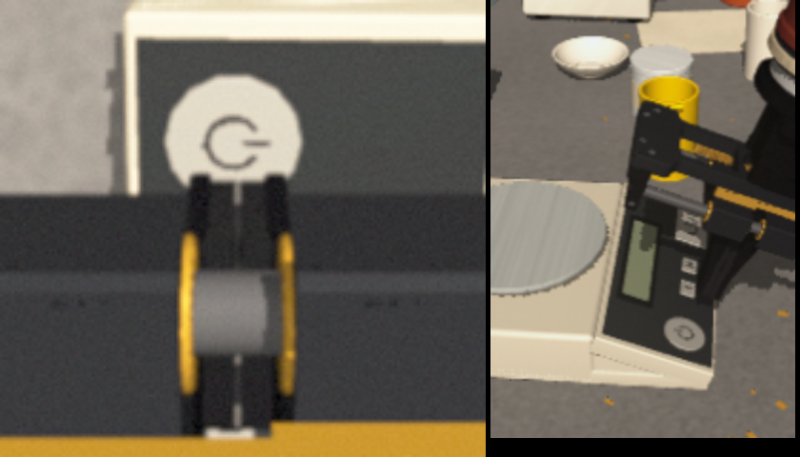

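The gripper is shut, but the fingers look short of the reported TCP along the tool axis in both views. I'll feel for contact in small steps.

Request:
{"method": "drive_tool", "body": {
  "moves": "0 0 0.3 0 0 0 0; 0 0 0.6 0 0 0 0; 0 0 0.75 0 0 0 0; 0 0 0.75 0 0 0 0"
}}

```text
time: 3.38
position: [462.0, 131.1, 37.8]
tcp_rot: [1.801, 2.269, 0.401]
wrist_force: [1.1, 0.4, 0.4]
grip_width: 0.01
grasp_force: 0.0
```

Run:
```python
from h import *
s=get_state();print(s['position'],s['wrist_force'])
im=grab_frame('wrist')[180:340,200:370,::-1]; 
b=grab_frame('side')[270:340,235:315,::-1]
im=cv2.resize(im,None,fx=2.5,fy=2.5);b=cv2.resize(b,None,fx=4.5,fy=4.5)
o=np.zeros((400,800,3),np.uint8);o[:400,:425]=im;o[:b.shape[0],430:430+b.shape[1]]=b
cv2.imwrite('pics/c2.png',o)
```

```text
[462.00847755 131.1497277   37.82183221] [1.10243705 0.38464897 0.40192439]
```

View pics/c2.png

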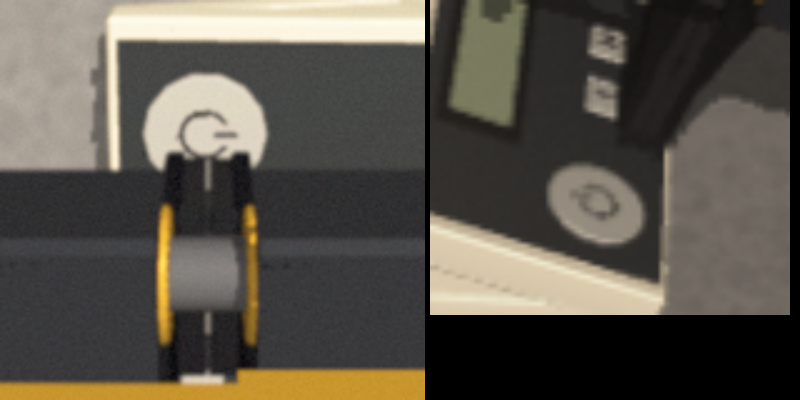

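Request:
{"method": "drive_tool", "body": {
  "moves": "0 0 0.1 0 0 0 0; 0 0 0.2 0 0 0 0; 0 0 0.3 0 0 0 0; 0 0 0.3 0 0 0 0"
}}

```text
time: 3.98
position: [463.1, 131.4, 35.2]
tcp_rot: [1.801, 2.269, 0.402]
wrist_force: [0.1, 0.5, 0.4]
grip_width: 0.007
grasp_force: 0.0
```

Request:
{"method": "drive_tool", "body": {
  "moves": "0 0 0.1 0 0 0 0; 0 0 0.15 0 0 0 0; 0 0 0.15 0 0 0 0"
}}

```text
time: 4.35
position: [463.7, 131.5, 33.8]
tcp_rot: [1.801, 2.269, 0.402]
wrist_force: [0.2, 0.3, -0.7]
grip_width: 0.006
grasp_force: 0.0
```

```bash
cat >> h.py <<'E'
def kc(box=(255,300,32,30)):
    x,y,w,h=box;g=grab_frame('side')[y:y+h,x:x+w].mean(2).astype(int)
    for l in g[::1]: print(''.join('#' if v>110 else '+' if v>70 else '-' if v>45 else '.' for v in l))
E
python3 -c "
from h import *
kc((250,285,50,42))"
```

```text
####+.............................................
####+...............---..........................-
###+-...............##++--.......................-
###+-..............-#####+......................--
###+-..............-#####+.....................---
###+...............-##++#+....................----
###+...............+###++-...................-----
###+...............+#####+..................---+--
###+...............+#####+.................----+++
###+...............-#####+................----++++
##++.................-+##+................--++++++
##+-....................-................--+++++++
+++-....................................---+++++++
........................................--++++++++
.......................................--+++++++++
.........-.............................-++++++++++
.......-..............................-+++++++++++
.-.....-.............................+++++++++++++
--....-..............................##+++++++++++
.-..-.-..............................##+++++++++++
.-.--.--.............................##+++++++++++
---.-..-.......-+++++-.......
[... 341 characters left out ...]
####++++###++#####+....-##+++++++++++
--..--.--..+######++#####+#####+-...-##+++++++++++
--------.-.+######++#####++#####-...-##+++++++++++
.---.-.-----#######++####++#####+...-##+++++++++++
------..--.-+########+++++######+-..-##+++++++++++
----.--------+########++########+-..-##+++++++++++
-.----.--.--.-##################+...-##+++++++++++
.--------.---.-#################-...+##+++++++++++
--------------.-+##############+-...+#++++++++++++
##--..-.-.---...-+############+-....+#++++++++++++
####+--.--.-...-.--++#######+--.....+#++++++++++++
#######++-.-.-..-.----+++++--.......+#++++++++++++
##########++--..-......---..........+#++++++++++++
##############+-...--.....-.........+#++++++++++++
```

Request:
{"method": "drive_tool", "body": {
  "moves": "0 0 0.1 0 0 0 0; 0 0 0.2 0 0 0 0; 0 0 0.2 0 0 0 0"
}}

```text
time: 4.78
position: [464.3, 131.6, 31.9]
tcp_rot: [1.801, 2.269, 0.402]
wrist_force: [-0.5, 0.0, 0.2]
grip_width: 0.005
grasp_force: 0.0
```

Request:
{"method": "drive_tool", "body": {
  "moves": "0 0 0.2 0 0 0 0; 0 0 0.4 0 0 0 0; 0 0 0.6 0 0 0 0; 0 0 0.8 0 0 0 0; 0 0 0.8 0 0 0 0"
}}

```text
time: 5.4
position: [466.9, 132.3, 24.2]
tcp_rot: [1.801, 2.269, 0.401]
wrist_force: [-0.7, -0.4, 0.2]
grip_width: 0.006
grasp_force: 0.0
```

```bash
python3 -c "
from h import *
kc((255,295,40,32))
s=get_state();print(s['wrist_force'],s['position'],s['joint_torque'])"
```

```text
................--....................--
.....................................---
.....................................--+
....................................--++
...................................---++
..................................--++++
.................................--+++++
.-..............................---+++++
-...............................#+++++++
..-.............................##++++++
................................##++++++
..-.......-+++++-...............##++++++
-.......-++#####+++-............##++++++
--...-.-+###########+-..........##++++++
--.-..-+##############+-........##++++++
..--.-+################+-.......##++++++
--...-+#######++++######+-.....-##++++++
---..-+###########++#####+-....-##++++++
--...-+#####++++###++#####+....-##++++++
.--.-.+######++#####+#####+-...-##++++++
.---.-+######++#####++#####-...-##++++++
-----.-#######++####++#####+...-##++++++
.-.-..-+########+++++######+-..-##++++++
-.--.---+########++########+-..-##++++++
---.-..--##################+...-##++++++
---......-#################-...+##++++++
--.---.-..-+##############+-...+#+++++++
--------.---+############+-....+#+++++++
--.--.-.---.--++#######+--.....+#+++++++
##++---.....-----+++++--.......+#+++++++
#####++--........-----.........+#+++++++
#########+-.....-..............+#+++++++
[1.00393873 0.3939745  0.59936042] [466.95250395 132.26891935  24.33744826] [-3.46648449e-03 -2.25907677e+01 -3.40732992e+01  3.08723515e-01
 -1.74418621e+00  2.54698796e-02]
```

Run:
```python
from h import *
g=lambda a:(255*(a/255.)**.45).astype(np.uint8)
w=g(grab_frame('wrist')[150:330,200:370,::-1]);b=g(grab_frame('side')[190:350,220:360,::-1]);c=g(grab_frame('scene')[100:240,260:380,::-1])
o=np.zeros((600,800,3),np.uint8)
b=cv2.resize(b,(525,600),interpolation=cv2.INTER_CUBIC);o[:,:525]=b
w=cv2.resize(w,(270,286));o[:286,530:]=w
c=cv2.resize(c,(265,309));o[291:,530:795]=c
cv2.imwrite('pics/c3.png',o)
```

```text
(no output)
```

View pics/c3.png

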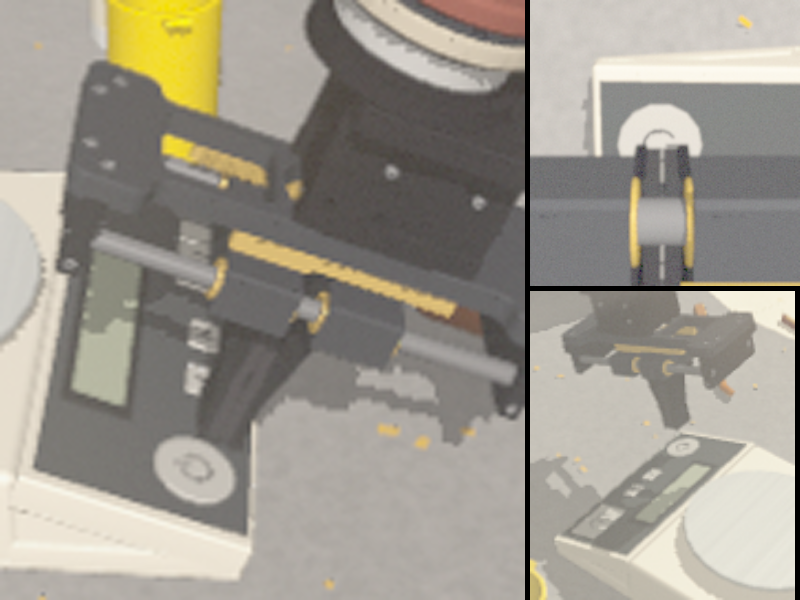

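Boosted, the finger tip is at side (280,309) and scene (326.5,162), clearly above the key. I triangulate it.

Run:
```python
from h import *
from scipy.optimize import least_squares
cs,cd=camera_info('scene'),camera_info('side')
s=get_state();P=s['position'];Rk=R.from_rotvec(s['tcp_rot']).as_matrix()
f=lambda p:np.r_[proj(cd,p)[0]-(280,307.5),proj(cs,p)[0]-(326.5,161.5)]
o=least_squares(f,P);print(o.x,o.fun,'tool frame',Rk.T@(o.x-P))
print('key-tip in tool',Rk.T@(np.array([462.5,131.6,35.6])-o.x))
q=s['q'];print(q)
```

```text
[449.28406941 132.81595432  53.94757594] [-0.05113601  0.0207896  -0.07757242 -0.04149096] tool frame [  4.57104749  -6.10208897 -33.50695224]
key-tip in tool [-4.18608582  5.52207693 21.55820635]
[ 0.06967082 -0.23662155  2.34997454  0.08645605  0.68339565 -0.21718998]
```

Run:
```python
from h import *
cd=camera_info('side');cs=camera_info('scene')
for z in(182,200,215): print(z,[proj(c,[[624-51,0,z],[624+51,0,z]]).round().tolist() for c in(cd,cs)])
```

```text
182 [[[228.0, 177.0], [170.0, 169.0]], [[320.0, 172.0], [360.0, 204.0]]]
200 [[[227.0, 167.0], [169.0, 159.0]], [[321.0, 165.0], [361.0, 197.0]]]
215 [[[227.0, 158.0], [168.0, 151.0]], [[321.0, 158.0], [363.0, 190.0]]]
```

Request:
{"method": "drive_tool", "body": {
  "moves": "0 0 0.3 0 0 0 0; 0 0 0.7 0 0 0 0; 0 0 1 0 0 0 0; 0 0 1.2 0 0 0 0; 0 0 1.2 0 0 0 0"
}}

```text
time: 6.22
position: [470.8, 133.2, 12.9]
tcp_rot: [1.801, 2.269, 0.401]
wrist_force: [0.1, 1.3, -0.4]
grip_width: 0.006
grasp_force: 0.0
```

```bash
python3 -c "
from h import *
kc((255,295,40,32))
s=get_state();print(s['wrist_force'],s['position'])"
```

```text
................--......................
.......................................-
.......................................-
......................................--
.....................................--+
....................................-+++
...................................--+++
...-..............................--++++
.-....-.........................--++++++
................................++++++++
--.-............................#+++++++
.-........-+++-.................##++++++
-.......-++###+.................##++++++
....-..++#####+.................##++++++
....-.-+######+.................##++++++
---...+#######+.................##++++++
-....-+#######+-...............-##++++++
-.-..-+########+-++++-.........-##++++++
----.-+#####+++++##+++--.......-##++++++
------+######++#####++##+---...-##++++++
-.-..-+######++#####++#####-...-##++++++
.---..-#######++####++#####+...-##++++++
-....--+########+++++######+-..-##++++++
---.-.--+########++########+-..-##++++++
---------##################+...-##++++++
..-.--.-.-#################-...+##++++++
.-------..-+##############+-...+#+++++++
-.-.....-..-+############+-....+#+++++++
--.--.---...--++#######+--.....+#+++++++
##++-.-..--...---+++++--.......+#+++++++
#####++-...-.....----..........+#+++++++
#########+--.-.................+#+++++++
[-0.15333069 -0.30693292 -0.09640615] [470.95951471 133.17440865  13.05646652]
```

Request:
{"method": "drive_tool", "body": {
  "moves": "0 0.3 0.2 0 0 0 0; 0 0.3 0.4 0 0 0 0; 0 0.3 0.6 0 0 0 0; 0 0.3 0.6 0 0 0 0"
}}

```text
time: 6.78
position: [475.6, 134.3, 8.3]
tcp_rot: [1.801, 2.269, 0.401]
wrist_force: [0.2, 0.8, -0.5]
grip_width: 0.004
grasp_force: 0.0
```

```bash
python3 -c "
from h import *
kc((255,302,36,26))
s=get_state();print(s['wrist_force'],s['position'])"
```

```text
................................---+
................................#+++
................................##++
................................##++
..........-.....................##++
........-+++....................##++
..-...--+##+....................##++
-.--.--+###+....................##++
-.....+####+....................##++
-.-..-+####+...................-##++
.-...-+####+.............-.....-##++
---..-+####+............+#-....-##++
..-...+#####+-+##+......+#+-...-##++
-.-.-.+######++##+-+-..+###-...-##++
.-.--.-#######++####+..+###+...-##++
....-.-+########++++++#####+-..-##++
-----..-+########++########+-..-##++
-.---...-##################+...-##++
--.-.-...-#################-...+##++
---.-.....-+##############+-...+#+++
----....-.--+############+-....+#+++
---.-..---..--++#######+--.....+#+++
##++---..--..----+++++--.......+#+++
#####++----...-...----.........+#+++
#########+--.-.................+#+++
############+-......-..........+#+++
[-0.17741216  0.40801147 -0.49412671] [475.62334629 134.31627367   8.41552843]
```

Request:
{"method": "drive_tool", "body": {
  "moves": "0 0 0.1 0 0 0 0; 0 0 0.2 0 0 0 0; 0 0 0.2 0 0 0 0"
}}

```text
time: 7.2
position: [476.4, 134.5, 6.6]
tcp_rot: [1.801, 2.269, 0.402]
wrist_force: [-0.2, -0.1, 0.2]
grip_width: 0.005
grasp_force: 0.0
```

Request:
{"method": "drive_tool", "body": {
  "moves": "0 0 0.1 0 0 0 0; 0 0 0.2 0 0 0 0; 0 0 0.2 0 0 0 0"
}}

```text
time: 7.58
position: [477.1, 134.6, 4.7]
tcp_rot: [1.801, 2.269, 0.402]
wrist_force: [-0.3, -0.0, 0.0]
grip_width: 0.002
grasp_force: 0.0
```

Request:
{"method": "drive_tool", "body": {
  "moves": "0 0 0.1 0 0 0 0; 0 0 0.15 0 0 0 0; 0 0 0.15 0 0 0 0"
}}

```text
time: 7.95
position: [477.6, 134.7, 3.4]
tcp_rot: [1.8, 2.269, 0.402]
wrist_force: [-0.2, 0.1, 1.1]
grip_width: 0.008
grasp_force: 0.0
```

```bash
python3 -c "
from h import *
kc((255,304,36,24))
s=get_state();print(s['wrist_force'],s['position'])"
```

```text
................................#+++
................................##++
................................##++
.-......-+-.....................##++
.......-+#+.....................##++
......-+##-.....................#+++
-.-...+###-.....................##++
--..--+###-....................-##++
.-.-.-+##+-..............--....-##++
..--.-+##+-.............+#-....-##++
.-..-.+##+-.............##+-...-##++
-..-..+##+-............+###-...-##++
..-..--##+--+++-......-####+...-##++
...--.-+#######++.....+####+-..-##++
-..-..--+########+-..+#####+-..-###+
---.-.-.-##################+...-##++
--...-...-#################-...+##++
-.---..-..-+##############+-...+#+++
-..-..-....-+############+-....+#+++
--.......-..--++#######+--.....+#+++
##++--.......----+++++---......+#+++
#####++--......-.--............+#+++
#########+-.-...-..............+#+++
############+-.................+++++
[0.78737922 0.1124294  0.67036059] [477.62860239 134.74561795   3.43388906]
```

Request:
{"method": "drive_tool", "body": {
  "moves": "0 0 0.1 0 0 0 0; 0 0 0.15 0 0 0 0; 0 0 0.15 0 0 0 0"
}}

```text
time: 8.38
position: [478.1, 134.9, 2.0]
tcp_rot: [1.801, 2.269, 0.402]
wrist_force: [0.6, 0.4, 0.3]
grip_width: 0.005
grasp_force: 0.0
```

Request:
{"method": "drive_tool", "body": {
  "moves": "0 0 0.1 0 0 0 0; 0 0 0.15 0 0 0 0; 0 0 0.15 0 0 0 0"
}}

```text
time: 8.75
position: [478.6, 135.0, 0.6]
tcp_rot: [1.801, 2.269, 0.402]
wrist_force: [-0.0, -0.1, -0.3]
grip_width: 0.009
grasp_force: 0.0
```

Request:
{"method": "drive_tool", "body": {
  "moves": "0 0 0.1 0 0 0 0; 0 0 0.15 0 0 0 0; 0 0 0.15 0 0 0 0"
}}

```text
time: 9.12
position: [479.2, 135.1, -0.6]
tcp_rot: [1.8, 2.269, 0.402]
wrist_force: [-3.3, -1.3, 5.0]
grip_width: 0.007
grasp_force: 3.1
```

Request:
{"method": "drive_tool", "body": {
  "moves": "0 0 0.08 0 0 0 0; 0 0 0.08 0 0 0 0; 0 0 0.08 0 0 0 0"
}}

```text
time: 9.5
position: [479.4, 135.2, -1.1]
tcp_rot: [1.8, 2.269, 0.401]
wrist_force: [-7.1, -2.6, 9.6]
grip_width: 0.003
grasp_force: 5.6
```

Request:
{"method": "drive_tool", "body": {
  "moves": "0 0 0.02 0 0 0 0; 0 0 0.02 0 0 0 0; 0 0 0.02 0 0 0 0; 0 0 0.02 0 0 0 0; 0 0 0.02 0 0 0 0; 0 0 0.02 0 0 0 0; 0 0 0.02 0 0 0 0; 0 0 0.02 0 0 0 0; 0 0 0.02 0 0 0 0; 0 0 -2 0 0 0 0"
}}

```text
time: 10.75
position: [471.6, 133.5, 16.3]
tcp_rot: [1.802, 2.271, 0.399]
wrist_force: [0.4, 0.2, -0.1]
grip_width: 0.003
grasp_force: 0.0
```

Run:
```python
from h import *
g=grab_frame('scene');cs=camera_info('scene')
print(get_state()['position'],get_state()['wrist_force'])
c=(np.cos(.23),np.sin(.23))
u=proj(cs,[[576.9-c[0]*60,83.4-c[1]*60,50]])[0].astype(int);print(u)
cv2.imwrite('pics/d1.png',cv2.resize(g[u[1]-40:u[1]+40,u[0]-60:u[0]+60,::-1],None,fx=6,fy=6,interpolation=cv2.INTER_CUBIC))
for t in('key_power','key_tare'):
  print([(np.round(d['bbox'],1).tolist(),round(d['conf'],2)) for d in nets.find_in('scene',t)][:2])
# display brightness in first and now
a=cv2.imread('pics/scene0.png')[:,:,::-1]
for im in(a,g): print(im[183:196,318:332].reshape(-1,3).mean(0),im[183:196,318:332].std())
```

```text
[473.04570864 133.65343242  19.10502044] [1.04450982 0.09238165 0.76765934]
[325 191]
[([320.0, 167.7, 15.4, 8.8], 0.43)]
[([280.0, 195.3, 20.4, 17.1], 0.67), ([271.4, 162.4, 155.7, 111.4], 0.34)]
[120.97802198 120.89010989  98.17582418] 35.88458000341878
[101.5989011  101.05494505  83.24725275] 30.029983183074116
```

Run:
```python
from h import *
s=get_state();P=s['position'];Ra=R.from_rotvec(s['tcp_rot']).as_matrix();print(P)
Rb=R.from_euler('z',-1.2).as_matrix()@R0
print('up',rows(P,Ra,P+[0,0,110],Ra))
print('hover',rows(P,Ra,[495.7,-401.2,130],Rb), 'mid',rows(P,Ra,[490,-130,150],Rb))
```

```text
[473.72827474 133.68206734  18.17333103]
up (array([ -0.  ,   3.8 , -10.32]), array([0., 0., 0.]))
hover (array([-52.59,  -5.53, -13.93]), array([ 16.7, -14.4,  81. ])) mid (array([-26.05,   0.42, -13.88]), array([ 16.7, -14.4,  81. ]))
```

Request:
{"method": "drive_tool", "body": {
  "moves": "0 1.5 -5 0 0 0 0; 0 3.8 -10.3 0 0 0 50; -5 3.5 -12 2 -1.8 10 100; -10 3 -13 4 -3.6 20 100; -16 2.5 -13.5 6 -5.4 30 100; -22 1.5 -13.9 8 -7.2 40 100; -28 0 -13.9 10 -9 50 100; -34 -1.5 -13.9 12 -10.8 60 100; -40 -2.5 -13.9 14 -12.6 70 100; -46 -4 -13.9 16.7 -14.4 81 100"
}}

```text
time: 12.15
position: [494.4, -335.7, 132.8]
tcp_rot: [3.086, 0.589, -0.001]
wrist_force: [1.5, 0.8, 0.4]
grip_width: 0.937
grasp_force: 0.0
```

Run:
```python
from h import *
s=get_state();P=s['position'];Ra=R.from_rotvec(s['tcp_rot']).as_matrix();print(P,s['tcp_rot'],s['q'],s['grip_width'])
Rb=R.from_euler('z',-1.2).as_matrix()@R0
print('hover',rows(P,Ra,[495.7,-401.2,121],Rb))
```

```text
[ 494.44140039 -335.66034907  132.84606126] [ 3.08574977e+00  5.88695717e-01 -1.02072056e-03] [-7.27900660e-01  1.95339055e-01  1.65164073e+00 -6.55598581e-04
  1.29485831e+00  4.66047306e-01] 0.9365479065307956
hover (array([-2.3 ,  6.14,  1.19]), array([0. , 0. , 0.4]))
```

Request:
{"method": "drive_tool", "body": {
  "moves": "-1.2 3.1 0.6 0 0 0 100; -2.3 6.1 1.2 0 0 0 100; -2.3 6.1 1.2 0 0 0 100; -2.3 6.1 1.2 0 0 0 100"
}}

```text
time: 12.65
position: [495.4, -398.2, 121.0]
tcp_rot: [-3.084, -0.597, 0.001]
wrist_force: [0.1, -0.8, 0.1]
grip_width: 1.003
grasp_force: 0.0
```

Run:
```python
from h import *
s=get_state();P=s['position'];Ra=R.from_rotvec(s['tcp_rot']).as_matrix();print(P,s['tcp_rot'])
im=grab_frame('wrist');ci=camera_info('wrist')
print([(np.round(d['bbox'],1).tolist(),round(d['conf'],2)) for d in nets.find_in('wrist','beaker')][:3])
t=np.linspace(0,2*np.pi,60)
print('pred rim',proj(ci,[495.7,-401.2,95]),[f(proj(ci,np.c_[495.7+31.5*np.cos(t),-401.2+31.5*np.sin(t),95+0*t]),0).round() for f in(np.min,np.max)])
print('tip true',proj(ci,P-Ra[:,2]*39+0),[proj(ci,P+Ra@[0,y,-39])[0].round().tolist() for y in(-43,43)])
g=lambda a:(255*(a/255.)**.45).astype(np.uint8)
o=np.zeros((420,800,3),np.uint8);o[:,:560]=g(im)[:,:,::-1]
c=g(grab_frame('scene')[220:350,60:180,::-1]);o[:260,560:]=cv2.resize(c,(240,260))
cv2.imwrite('pics/w2.png',o)
```

```text
[ 495.43362587 -398.1733354   121.03768003] [-3.08414065e+00 -5.97121057e-01  5.52682127e-04]
[([249.4, 167.5, 77.9, 101.1], 0.86), ([1.8, 0.0, 88.1, 68.3], 0.85)]
pred rim [[286.50906497 224.84234935]] [array([245., 184.]), array([328., 263.])]
tip true [[282.77017585 259.88283109]] [[206.0, 260.0], [360.0, 260.0]]
```

View pics/w2.png

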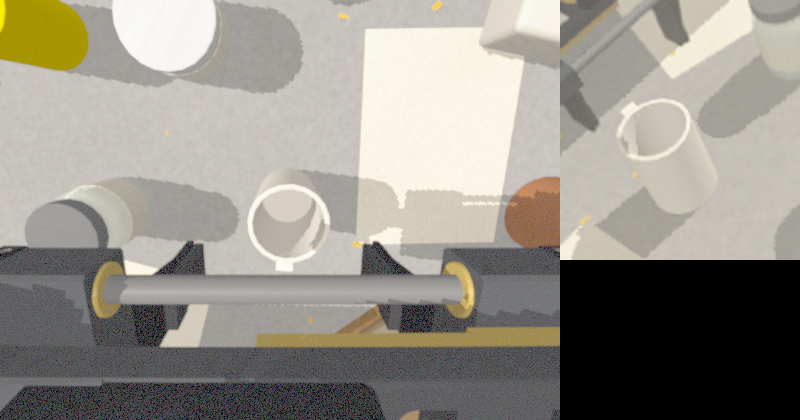

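The wrist view shows the white beaker's rim centred at (289,223), 2 px from prediction. The lip points along tool −x at (285,266), square to the finger line. The jar is at (70,225) and the tin at (165,30), both clear. Descending to grasp.

Request:
{"method": "drive_tool", "body": {
  "moves": "0.05 0.48 1 0 0 0 100; 0.05 0.48 4 0 0 0 100; 0.05 0.48 8 0 0 0 100; 0.05 0.48 11 0 0 0 100; 0.05 0.48 11.6 0 0 0 100; 0.05 0.48 11.6 0 0 0 100; 0.05 0.48 11.6 0 0 0 0; 0.05 0.48 11.6 0 0 0 0; 0.05 0.48 11.6 0 0 0 0; 0.05 0.48 11.6 0 0 0 0"
}}

```text
time: 14.05
position: [498.2, -403.4, 7.0]
tcp_rot: [3.083, 0.597, 0.001]
wrist_force: [-0.2, 2.8, 4.6]
grip_width: 0.718
grasp_force: 30.0
```

Request:
{"method": "drive_tool", "body": {
  "moves": "0 0 0 0 0 0 0; 0 0 0 0 0 0 0"
}}

```text
time: 14.3
position: [498.2, -403.4, 6.9]
tcp_rot: [3.083, 0.597, 0.001]
wrist_force: [-1.8, 2.1, 5.4]
grip_width: 0.72
grasp_force: 30.0
```

Run:
```python
from h import *
s=get_state();P=s['position'];Ra=R.from_rotvec(s['tcp_rot']).as_matrix()
print(rows(P,Ra,[619.8,93.5,150],Ra),rows(P,Ra,[619.8,93.5,79],Ra),rows(P,Ra,[500,-150,150],Ra))
```

```text
(array([ 29.84, -41.53, -14.38]), array([0., 0., 0.])) (array([ 29.84, -41.54,  -7.28]), array([0., 0., 0.])) (array([  9.63, -23.41, -14.35]), array([0., 0., 0.]))
```

Request:
{"method": "drive_tool", "body": {
  "moves": "0 0 -1 0 0 0 0; 0 0 -4 0 0 0 0; 0 0 -9 0 0 0 0; 0 0 -14.3 0 0 0 0; 0 0 -14.3 0 0 0 0"
}}

```text
time: 14.92
position: [500.6, -406.2, 155.8]
tcp_rot: [3.074, 0.595, 0.01]
wrist_force: [0.6, -0.8, -1.7]
grip_width: 0.723
grasp_force: 30.0
```

Request:
{"method": "drive_tool", "body": {
  "moves": "1.5 -2.1 0 0 0 0 0; 4.2 -5.8 0 0 0 0 0; 7.5 -10.4 0 0 0 0 0; 10.9 -15.2 0 0 0 0 0; 14.3 -20 0 0 0 0 0; 17.8 -24.7 0 0 0 0 0; 21.2 -29.5 0 0 0 0 0; 24.5 -34.1 0 0 0 0 0; 27.5 -38.4 0 0 0 0 0; 29.8 -41.5 0 0 0 0 0"
}}

```text
time: 16.18
position: [617.1, 96.6, 145.8]
tcp_rot: [3.083, 0.601, -0.007]
wrist_force: [-0.7, -0.5, -2.0]
grip_width: 0.725
grasp_force: 30.0
```

Request:
{"method": "drive_tool", "body": {
  "moves": "0 0 0 0 0 0 0; 0 0 0 0 0 0 0"
}}

```text
time: 16.42
position: [617.6, 93.4, 146.5]
tcp_rot: [3.083, 0.599, -0.005]
wrist_force: [0.0, -0.4, -1.9]
grip_width: 0.725
grasp_force: 30.0
```

Run:
```python
from h import *
s=get_state();P=s['position'];Ra=R.from_rotvec(s['tcp_rot']).as_matrix();print(P,s['grip_width'],s['wrist_force'],s['q'])
print(rows(P,Ra,[619.8,93.5,P[2]],Ra))
for c,ci in((k,camera_info(k)) for k in('side','scene','wrist')):
    grab_frame(c);print(c,[(np.round(d['bbox'],1).tolist(),round(d['conf'],2)) for t in('beaker','pan') for d in nets.find_in(c,t)][:4])
    t=np.linspace(0,2*np.pi,60)
    b=[P[0],P[1],P[2]-6.9]
    A=np.vstack([np.c_[b[0]+31*np.cos(t),b[1]+31*np.sin(t),b[2]+z+0*t] for z in(0,95)]);u=proj(ci,A);print(' pred bk',u.min(0).round(),np.ptp(u,0).round())
```

```text
[617.63753528  93.38786396 146.53119306] 0.7252456265485737 [ 0.03851139 -0.35270793 -1.89802331] [ 0.02502524  0.24913452  1.56188096 -0.00187391  1.33374769  1.2126583 ]
(array([ 0.2 ,  0.07, -0.  ]), array([0., 0., 0.]))
side [([154.3, 167.8, 49.4, 72.0], 0.82), ([246.8, 177.6, 32.5, 55.5], 0.63), ([116.6, 233.7, 173.1, 111.1], 0.69), ([321.8, 165.0, 29.5, 57.8], 0.63)]
 pred bk [151. 159.] [49. 78.]
scene [([355.8, 154.2, 38.3, 34.1], 0.81), ([233.9, 222.6, 36.3, 55.4], 0.67), ([269.6, 164.4, 156.8, 111.6], 0.7)]
 pred bk [355. 131.] [42. 62.]
wrist [([208.1, 196.2, 149.9, 136.8], 0.78), ([168.3, 92.2, 243.4, 184.5], 0.61)]
 pred bk [204. 189.] [150. 182.]
```

Request:
{"method": "drive_tool", "body": {
  "moves": "0.2 0 1 0 0 0 0; 0.2 0 3 0 0 0 0; 0.2 0 5 0 0 0 0; 0.2 0 6 0 0 0 0; 0.2 0 6.2 0 0 0 0; 0.2 0 6.2 0 0 0 0; 0.2 0 6.2 0 0 0 0"
}}

```text
time: 17.75
position: [622.0, 93.8, 87.5]
tcp_rot: [3.083, 0.597, 0.003]
wrist_force: [-0.4, -0.7, -2.1]
grip_width: 0.719
grasp_force: 30.0
```

Request:
{"method": "drive_tool", "body": {
  "moves": "-0.1 0 0.2 0 0 0 0; -0.2 0 0.4 0 0 0 0; -0.2 0 0.5 0 0 0 0; -0.2 0 0.5 0 0 0 0"
}}

```text
time: 18.25
position: [619.3, 93.0, 81.4]
tcp_rot: [3.083, 0.597, -0.0]
wrist_force: [-0.2, 0.2, -2.6]
grip_width: 0.721
grasp_force: 30.0
```

Request:
{"method": "drive_tool", "body": {
  "moves": "0 0 0.1 0 0 0 0; 0 0 0.2 0 0 0 0; 0 0 0.2 0 0 0 0"
}}

```text
time: 18.62
position: [619.3, 93.0, 79.4]
tcp_rot: [3.083, 0.597, -0.0]
wrist_force: [-0.0, 0.4, -2.9]
grip_width: 0.722
grasp_force: 30.0
```

Request:
{"method": "drive_tool", "body": {
  "moves": "0 0 0.05 0 0 0 0; 0 0 0.1 0 0 0 0; 0 0 0.1 0 0 0 0"
}}

```text
time: 19.0
position: [619.5, 93.0, 78.8]
tcp_rot: [3.083, 0.597, 0.001]
wrist_force: [-0.0, -0.2, -1.6]
grip_width: 0.72
grasp_force: 30.0
```

Request:
{"method": "drive_tool", "body": {
  "moves": "0 0 0.05 0 0 0 0; 0 0 0.05 0 0 0 0; 0 0 0.05 0 0 0 0"
}}

```text
time: 19.38
position: [619.7, 93.1, 78.5]
tcp_rot: [3.083, 0.597, 0.001]
wrist_force: [-1.2, 1.1, 3.0]
grip_width: 0.717
grasp_force: 30.0
```

Request:
{"method": "drive_tool", "body": {
  "moves": "0 0 0 0 0 0 76; 0 0 0 0 0 0 85; 0 0 0 0 0 0 100; 0 0 0 0 0 0 100; 0 0 0 0 0 0 100; 0 0 -1 0 0 0 100; 0 0 -4 0 0 0 100; 0 0 -8 0 0 0 100; 0 0 -12 0 0 0 100; 0 0 -12 0 0 0 100"
}}

```text
time: 20.62
position: [622.4, 93.3, 204.0]
tcp_rot: [3.081, 0.597, 0.015]
wrist_force: [0.2, -1.3, -0.5]
grip_width: 1.0
grasp_force: 0.0
```

Run:
```python
from h import *
from scipy.optimize import least_squares
cs,cd,cw=[camera_info(k) for k in('scene','side','wrist')]
s=get_state();P=s['position'];Ra=R.from_rotvec(s['tcp_rot']).as_matrix();print(P,s['grip_width'])
for c in('side','scene','wrist'):
    cv2.imwrite('pics/p_%s.png'%c,grab_frame(c)[:,:,::-1])
    print(c,[(t,np.round(d['bbox'],1).tolist(),round(d['conf'],2)) for t in('beaker','key_tare','key_power','key_small_right') for d in nets.find_in(c,t)[:2]])
t=np.linspace(0,2*np.pi,60)
for c,ci in(('side',cd),('scene',cs),('wrist',cw)):
    A=np.vstack([np.c_[619.5+r*np.cos(t),93+r*np.sin(t),z+0*t] for z,r in((72,30),(167,31.5))]);u=proj(ci,A);print(c,'pred bk',u.min(0).round(),np.ptp(u,0).round(),'tare',proj(ci,[494.1,-3.7,35.6]).round(1),'pw',proj(ci,[462.5,131.6,35.6]).round(1))
p=(576.96,83.44,.2299)
Rk=(R.from_euler('z',p[2])*R.from_euler('y',-np.radians(20))).as_matrix()@R0;n=-Rk[:,2]
# contact TCP on power: 
Cp=np.array([478.9,135.05,0.0]);d=np.array([494.1,-3.7,35.6])-np.array([462.5,131.6,35.6])
T=Cp+d;print('tare contact TCP',T)
print('hover40',rows(P,Ra,T+40*n,Rk),'hover10',rows(P,Ra,T+10*n,Rk))
```

```text
[622.40331273  93.26813193 203.96623594] 0.9997596499708429
side [('beaker', [247.5, 179.7, 33.7, 56.1], 0.75), ('beaker', [157.0, 198.6, 49.3, 78.8], 0.68), ('key_tare', [266.7, 250.2, 19.1, 19.8], 0.76), ('key_power', [260.0, 307.0, 20.5, 13.6], 0.67), ('key_power', [270.8, 289.5, 5.6, 5.9], 0.58), ('key_small_right', [271.9, 274.8, 7.4, 10.2], 0.58)]
scene [('beaker', [229.9, 219.5, 38.4, 61.4], 0.85), ('beaker', [271.8, 162.7, 154.5, 112.4], 0.67), ('key_tare', [280.1, 195.0, 21.0, 14.6], 0.54)]
wrist [('beaker', [417.9, 265.2, 21.1, 6.4], 0.68), ('beaker', [183.6, 101.2, 210.8, 218.2], 0.62), ('key_tare', [295.6, 302.8, 39.8, 8.9], 0.7)]
side pred bk [155. 199.] [46. 74.] tare [[274.1 258.5]] pw [[271.1 314.5]]
scene pred bk [353. 160.] [39. 57.] tare [[291.6 204.3]] pw [[329.3 170.7]]
wrist pred bk [241. 169.] [80. 91.] tare [[313.8 303.6]] pw [[208.4 289.3]]
tare contact TCP [ 5.105e+02 -2.500e-01  0.000e+00]
hover40 (array([-15.37,   4.21,  16.53]), array([-15.9,  14. , -80.4])) hover10 (array([-14.38,   4.35,  19.35]), array([-15.9,  14. , -80.4]))
```

The beaker stands on the pan within about 2 px of the predicted place (side box 157,199), and the keys have not moved. Going to the tare key.

Request:
{"method": "drive_tool", "body": {
  "moves": "-3 0.8 0 -2 1.8 -10 100; -7 2 0 -4 3.6 -20 60; -11 3 0 -6 5.4 -30 0; -15.4 4.2 1 -8 7 -40 0; -15.4 4.2 3 -10 8.8 -50 0; -15.4 4.2 6 -12 10.5 -60 0; -15.4 4.2 9 -14 12.2 -70 0; -15.4 4.2 13 -15.9 14 -80.4 0; -15.4 4.2 16.5 -15.9 14 -80.4 0; -15.4 4.2 16.5 -15.9 14 -80.4 0"
}}

```text
time: 22.62
position: [489.1, -2.8, 30.1]
tcp_rot: [1.812, 2.282, 0.391]
wrist_force: [-0.4, 0.7, 0.4]
grip_width: 0.066
grasp_force: 0.0
```

Request:
{"method": "drive_tool", "body": {
  "moves": "0 0 0 0 0 0 0; 0 0 0 0 0 0 0"
}}

```text
time: 22.88
position: [494.1, -3.9, 35.4]
tcp_rot: [1.803, 2.275, 0.395]
wrist_force: [0.8, 0.2, 0.3]
grip_width: 0.005
grasp_force: 0.0
```

Run:
```python
from h import *
s=get_state();P=s['position'];Ra=R.from_rotvec(s['tcp_rot']).as_matrix();print(P,s['grip_width'],s['wrist_force'])
p=(576.96,83.44,.2299)
Rk=(R.from_euler('z',p[2])*R.from_euler('y',-np.radians(20))).as_matrix()@R0;n=-Rk[:,2]
T=np.array([510.5,-.25,0])
for d in(40,12,3):print(d,rows(P,Ra,T+d*n,Rk))
```

```text
[494.13618992  -3.88557755  35.44884841] 0.004730847167840574 [0.76594498 0.18961745 0.34742398]
40 (array([-0.02,  0.36, -0.1 ]), array([-0.3, -0.1,  0. ]))
12 (array([-0.02,  0.38,  2.7 ]), array([-0.3, -0.1,  0. ]))
3 (array([-0.02,  0.38,  3.6 ]), array([-0.3, -0.1,  0. ]))
```

Request:
{"method": "drive_tool", "body": {
  "moves": "0 0.2 0.6 -0.3 0 0 0; 0 0.36 1.4 -0.3 0 0 0; 0 0.36 2.2 -0.3 0 0 0; 0 0.36 2.9 -0.3 0 0 0; 0 0.36 3.1 -0.3 0 0 0; 0 0.36 3.1 -0.3 0 0 0"
}}

```text
time: 23.62
position: [505.4, -0.2, 4.7]
tcp_rot: [1.804, 2.275, 0.399]
wrist_force: [-0.3, -0.2, 0.3]
grip_width: 0.006
grasp_force: 0.0
```

Run:
```python
from h import *
s=get_state();print(s['position'],s['wrist_force'])
def asc(c,x,y,w,h):
    g=255*(grab_frame(c)[y:y+h,x:x+w].mean(2)/255)**.45
    for l in g: print(''.join(' .:-=+*#%@'[int(v)//26] for v in l))
asc('side',258,238,40,34); asc('scene',268,180,44,34)
```

```text
[ 5.05371101e+02 -2.42145895e-01  4.71108854e+00] [-0.25290134 -0.20377304  0.31142427]
***************+==-------------------:-=
***************+==--------------------==
++++++*********+==-------------------===
*+====+++++****+=-------------------====
*##*+=+====++**+=------------------=====
=++*##*+====++++=-----------------======
====++*###+=====------------------======
=======++*%#*+==-----------------=======
==========++*%#=:---------------========
=============++-:--------------=========
===========+==--:-------------==========
==========*#*+---------------===========
==========*##+---------------===========
==========*##+-------------=++==========
==========*##+--------------=++++=======
==========*#*=----------------=++=======
==========*#*=-----------==---**+**+===+
=========+*#*=-----------=---=**********
=========+*#*=-----------=====**********
--=======+*#*=----------======**********
--=======+##+-----------+*+===**********
=-=======*###*++===----=**+===**********
--=======*######*++=---+**+===**********
--=======*#########*===+**====**********
--=======*#####*++++***##*==
[... 1211 characters left out ...]
==========*##***++++++++*
###############*============+##%%##*++++++*#
###############*+==========+##%%%#*++++++*##
###############*+=========*##%%%#*++++++*###
###############*=========+###%%#*+++++=+####
#############*++*++++===+**##%#++++++==++**#
############*++*##**+++++*#%%#++++++++=====+
############*+*****+**+**#%%#+++++++++++====
###########*+***********#%%#++++++++++++++++
#########*++***********#%##+++++++++++++++++
########*++**********##%#*++++++++++++++++++
######*+==+*********#%%#*+++++++++++++++++++
######+=====++*****#%%#+++++++++++++++++++++
#####**+++=====+++**##++++++++++++++++++++++
#######****++===+++++++++++++++++++++++++++*
###########****+++++++++++++++++++++++++++#%
```

Request:
{"method": "drive_tool", "body": {
  "moves": "0 0 0.15 0 0 0 0; 0 0 0.3 0 0 0 0; 0 0 0.4 0 0 0 0; 0 0 0.4 0 0 0 0"
}}

```text
time: 24.22
position: [506.8, 0.0, 1.2]
tcp_rot: [1.804, 2.275, 0.399]
wrist_force: [0.1, -0.2, 0.4]
grip_width: 0.006
grasp_force: 0.0
```

Request:
{"method": "drive_tool", "body": {
  "moves": "0 0 0.1 0 0 0 0; 0 0 0.15 0 0 0 0; 0 0 0.15 0 0 0 0"
}}

```text
time: 24.6
position: [507.4, 0.1, -0.2]
tcp_rot: [1.804, 2.275, 0.399]
wrist_force: [-0.3, -0.2, -0.1]
grip_width: 0.005
grasp_force: 0.0
```

Request:
{"method": "drive_tool", "body": {
  "moves": "0 0 0.1 0 0 0 0; 0 0 0.1 0 0 0 0; 0 0 0.1 0 0 0 0"
}}

```text
time: 24.98
position: [507.8, 0.2, -0.9]
tcp_rot: [1.803, 2.275, 0.399]
wrist_force: [-3.7, 0.2, 3.4]
grip_width: 0.001
grasp_force: 2.6
```

Request:
{"method": "drive_tool", "body": {
  "moves": "0 0 0.11 0 0 0 0; 0 0 0.11 0 0 0 0; 0 0 0.11 0 0 0 0"
}}

```text
time: 25.35
position: [508.1, 0.2, -1.7]
tcp_rot: [1.803, 2.275, 0.399]
wrist_force: [-6.9, -0.3, 10.2]
grip_width: 0.009
grasp_force: 6.2
```

Request:
{"method": "drive_tool", "body": {
  "moves": "0 0 0.02 0 0 0 0; 0 0 0.02 0 0 0 0; 0 0 0.02 0 0 0 0; 0 0 0.02 0 0 0 0; 0 0 -1 0 0 0 0; 0 0 -5 0 0 0 0; 0 0 -10 0 0 0 0; 0 0 -13 0 0 0 0; 0 0 -13 0 0 0 0; 0 0 -13 0 0 0 0"
}}

```text
time: 26.6
position: [465.0, -10.0, 119.5]
tcp_rot: [1.804, 2.275, 0.399]
wrist_force: [0.5, -0.2, -0.5]
grip_width: 0.005
grasp_force: 0.0
```

Run:
```python
from h import *
s=get_state();print(s['position'],s['wrist_force'])
for c in('side','scene'):
    cv2.imwrite('pics/e_%s.png'%c,grab_frame(c)[:,:,::-1])
    print(c,[(t,np.round(d['bbox'],1).tolist(),round(d['conf'],2)) for t in('beaker','key_tare','key_power','scale','jar','tin') for d in nets.find_in(c,t)[:2]])
```

```text
[464.99490246  -9.96942507 119.46904824] [ 0.49881303 -0.1597892  -0.52738459]
side [('beaker', [246.5, 180.1, 31.7, 55.9], 0.73), ('beaker', [157.7, 199.5, 47.1, 77.6], 0.6), ('key_tare', [265.3, 248.0, 19.1, 21.8], 0.81), ('key_power', [258.0, 305.3, 22.4, 16.9], 0.7), ('jar', [319.0, 172.7, 34.4, 49.6], 0.89), ('tin', [241.5, 162.7, 33.8, 39.8], 0.92)]
scene [('beaker', [233.5, 220.8, 35.4, 59.2], 0.82), ('beaker', [353.7, 157.1, 37.3, 57.4], 0.6), ('key_tare', [279.5, 196.1, 22.4, 13.3], 0.58), ('key_power', [320.8, 164.7, 16.3, 10.8], 0.67), ('key_power', [270.8, 165.1, 154.2, 111.8], 0.59), ('scale', [273.7, 162.7, 152.2, 110.4], 0.57), ('jar', [154.1, 205.9, 38.0, 53.8], 0.66), ('tin', [188.2, 274.9, 47.7, 53.3], 0.81)]
```

```bash
python3 -c "
from station import job
print(job.sign_off())"
```

```text
the job is handed in; nothing more can be done
None
```

I handed the job in at about 27 s: power key held for just over a second at about 12 N on the empty pan, white beaker set near the pan's middle (a few mm at most) and released, then the tare key held for over half a second at about 12 N. Nothing else had visibly moved, but I never read the scale's display, so waking and taring are inferred from force and time.

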